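# Feel out the loose clamp lever on a printer frame and flag it

### The arm

A 7-joint arm with a two-finger parallel gripper is mounted at the origin on the work surface. World frame = base frame: x ahead of the robot, y to its left, z up, the work surface at z = 0. Lengths are in m, angles in rad, forces in N, time in s.
With the tool pointing down it reaches from about 0.425 to 0.925 m from the base axis. Payload 6.8 kg.
Tool frame: the origin (TCP) lies midway between the tips of the shut fingers; the grasp point (between the pads) lies 19 mm behind it; y points along the fingers, z is the direction in which the jaws open and shut, and the axes are right-handed (so a half turn about y gives the same grasp; the last joint's range is limited). The gripper opens to 85 mm and grips with 20 to 120 N. Pads are 22 mm wide; open, the fingers measure 114 mm over their backs; the gripper's body (76 mm by 85 mm) begins 54 mm behind the grasp point. The pads swing forward as they close: fully open they stand 13 mm farther back than shut.
Start: joints at [1.168, 0.477, 0.022, 1.555, -0.011, 1.109, -0.083], TCP at [0.196, -0.646, 0.231] pointing down, gripper open.
Joint ranges: [-2.96, 2.96], [-0.34, 2.1], [-1.41, 1.46], [0.24, 2.44], [-1.37, 4.51], [0.17, 1.92], [-2.96, 2.96]. Speed limits (rad/s): [2.39, 2.39, 3.14, 3.14, 3.14, 3.14, 3.14].

### API

Orientations are given as a unit quaternion [w, x, y, z].
In Python, from station import bot gives the robot as it stands. The module is installed in compiled form; this text tells all that it offers.
- The arm moves only by the shell command python3 -m crank 'ROWS' [FORCE]. ROWS is JSON, a list of rows, each an object with "linear": the shift along the tool's x, y, z in m, a list of three; "dr": the turn, a rotation vector about the tool's x, y, z in degrees, a list of three; "hand": the gripper command: -1 is shut, 1 is fully open, values between are in proportion. A call has 1 to 10 rows; each row is the pose to reach, as a shift and turn from the pose commanded when the call began, along the tool's axes at that moment; what a row does not reach only later rows make up. A row lasts 1/12 s, in which the tool goes at most 41.7 mm and 7.16 degrees, less where a joint would pass 70% of its speed; a pose out of reach is approached as far as the arm can. A call with a gripper value outside its range is refused whole. The fingers move at their own pace and stop on an object; FORCE is the grip in N (left out, the last holds). Time passes only in rows, so rows that repeat a pose let the fingers close. It gives the time, the measured TCP pose, the force and the opening at its end, in the units of the state.
- bot.get_obs(): the state, without advancing time (a new reading comes with each control period).
- bot.read_camera(name): name is "side" or "top" or "wrist"; returns the picture (480x640x3 uint8, blue, green, red); there is no depth.
- bot.camera_params(name): a dict with "K" (3x3 intrinsics, pixels), "R" (3x3) and "t" (3): a world point X has camera coordinates R X + t; the wrist camera has in their place "hand_eye" (4x4, takes a point from camera to tool coordinates, whose origin is the TCP and whose axes are the tool frame's). Camera axes: x right, y down, z forward; pixel columns grow to the right and rows downward; lengths in m; the calibration is good to about 2 mm. A picture is of the moment at which its call begins: read the wrist's pose just before it. camera_params takes no time and is no camera call.
- bot.hand_in(): hands the job in, once; it reports no verdict.
Trained networks look in the newest picture that a camera, given by its name, has taken for a name from the list of things; names that differ only in an ending like _2 or _b are one class to them, and where a whole thing is asked for, a point or a joint stands for the part that bears it (a point fixed in the world has none). Each returns a list of dicts, best first, with "score" (0 to 1); they miss things now and then, are a little off and sometimes report something else, mostly with a low value. They report only what shows in the picture. A call takes as long as a camera call.
- bot.search_frame(camera, target): "extent" ([left, top, right, bottom] in pixels, round what is visible of it).
- bot.cut_out(camera, target): "pixels" (480x640 bool, what is visible of it) and "extent" ([left, top, right, bottom] in pixels, round what is visible of it).
- bot.place_of(camera, target): "xy" ([column, row] in pixels: a listed point, or the origin of a listed thing).
The state is a dict: "t": time; "q": joint angles; "joint_vel": joint speeds; "joint_torque": joint torques, N m; "eef_pos": TCP position; "tool_rot": TCP orientation; "contact_force": force on the tool from outside, world axes, zero at the start; "torque": the same for the moment, N m; "gripper_width": opening from 0.0 (shut) to 1.0 (fully open).
Only numpy, scipy, OpenCV 4.12 (cv2) and the standard library are available. Lean on these libraries where they do the work, as an engineer would, in place of code of your own. Each camera call takes 0.05 s, during which the arm holds its last target. There are 200 camera calls.

### The job

One of the three clamp levers on the printer frame has come loose and nothing shows which: push each lever gently by its orange post in the tightening direction (clockwise seen from above) until it gives. A sound one breaks away only under a firm push and comes up hard after about 5 degrees, where you stop and never force it; the loose one turns easily, so swing it round some 20 degrees to be sure. Then take the red flag from the white holder and stand it fully home in the socket of the loose lever's clamp, leaving the green flag and the bystanders where they are.

Things in the scene. Friction and masses are not known exactly. Their poses are not given: they have to be found in the camera images.
- clamp_a: Grey fixed clamp block on the frame's rail, 90 (x) x 50 (y) x 24 mm high. Origin on its underside (40 mm above the bench) on the lever's upright pivot axis; the block spans x=-22.5 to +67.5 mm. At lever angle 0 the lever points to the block's -x, its post at x=-55 mm, y=0. Round flag socket through the block at x=+42 mm, y=0.
- lever_a (a joint): Turn of the clamp's black lever, rad: 0 at start, + clockwise from above (tightening). Hub 24 mm across, 12 mm arm (top 61 mm above the block's underside), orange post at its end. Dry friction holds it where left: pushed at the post square to the arm, a sound lever gives at 8 to 10 N and comes up hard after 0.08 rad (4.4 mm at the post); the loose one gives at 1 to 2 N and swings on to 0.7 rad.
- lever_a_post (a point): Centre of the top of the orange post of lever_a: round, 14 mm across, 38 mm tall, top 90 mm above the clamp block's underside (130 mm above the bench), 55 mm from the pivot; moves with the lever.
- clamp_a_socket (a point): Centre of the mouth of clamp_a's flag socket, in the block's top face (64 mm above the bench): a round hole 16 mm across with a small chamfer, 24 mm deep.
- clamp_b: Grey fixed clamp block on the frame's rail, 90 (x) x 50 (y) x 24 mm high. Origin on its underside (40 mm above the bench) on the lever's upright pivot axis; the block spans x=-22.5 to +67.5 mm. At lever angle 0 the lever points to the block's -x, its post at x=-55 mm, y=0. Round flag socket through the block at x=+42 mm, y=0.
- lever_b (a joint): Turn of the clamp's black lever, rad: 0 at start, + clockwise from above (tightening). Hub 24 mm across, 12 mm arm (top 61 mm above the block's underside), orange post at its end. Dry friction holds it where left: pushed at the post square to the arm, a sound lever gives at 8 to 10 N and comes up hard after 0.08 rad (4.4 mm at the post); the loose one gives at 1 to 2 N and swings on to 0.7 rad.
- lever_b_post (a point): Centre of the top of the orange post of lever_b: round, 14 mm across, 38 mm tall, top 90 mm above the clamp block's underside (130 mm above the bench), 55 mm from the pivot; moves with the lever.
- clamp_b_socket (a point): Centre of the mouth of clamp_b's flag socket, in the block's top face (64 mm above the bench): a round hole 16 mm across with a small chamfer, 24 mm deep.
- clamp_c: Grey fixed clamp block on the frame's rail, 90 (x) x 50 (y) x 24 mm high. Origin on its underside (40 mm above the bench) on the lever's upright pivot axis; the block spans x=-22.5 to +67.5 mm. At lever angle 0 the lever points to the block's -x, its post at x=-55 mm, y=0. Round flag socket through the block at x=+42 mm, y=0.
- lever_c (a joint): Turn of the clamp's black lever, rad: 0 at start, + clockwise from above (tightening). Hub 24 mm across, 12 mm arm (top 61 mm above the block's underside), orange post at its end. Dry friction holds it where left: pushed at the post square to the arm, a sound lever gives at 8 to 10 N and comes up hard after 0.08 rad (4.4 mm at the post); the loose one gives at 1 to 2 N and swings on to 0.7 rad.
- lever_c_post (a point): Centre of the top of the orange post of lever_c: round, 14 mm across, 38 mm tall, top 90 mm above the clamp block's underside (130 mm above the bench), 55 mm from the pivot; moves with the lever.
- clamp_c_socket (a point): Centre of the mouth of clamp_c's flag socket, in the block's top face (64 mm above the bench): a round hole 16 mm across with a small chamfer, 24 mm deep.
- red_flag: Loose red flag pin, 54 mm tall, 30 g, in either of the holder's two holes. Origin at the pin's foot, z up: pin 12 mm across, 18 mm long; collar 24 mm across, 4 mm thick; upright tab 20 (x) x 10 (y) mm from 22 to 54 mm up, to grip across its 10 mm. Fully home the collar rests on the block, the foot 6 mm above the block's underside. It marks the loose clamp.
- green_flag: Loose green flag pin, 54 mm tall, 30 g, in either of the holder's two holes. Origin at the pin's foot, z up: pin 12 mm across, 18 mm long; collar 24 mm across, 4 mm thick; upright tab 20 (x) x 10 (y) mm from 22 to 54 mm up, to grip across its 10 mm. Fully home the collar rests on the block, the foot 6 mm above the block's underside. A spare; it stays in the holder.
- holder: White flag holder block, fixed, 90 (x) x 50 (y) x 24 mm high; origin at the centre of its underside on the bench; two holes 16 mm across at x=-25 and x=+25 mm.
- frame: Pale teal printer base pan, fixed, 190 (x) x 450 (y) mm with low walls up to 45 mm, and the aluminium rail (top 40 mm above the bench) that carries the three clamps, some 145 mm apart along the frame's y; origin at the centre of its underside.
- cup: Black cup, 60 mm across, 60 mm tall, a bystander beyond the frame; origin at the centre of its underside.
- driver: Screwdriver with an orange handle, 180 mm long, a bystander lying beyond the frame, along y; origin near its middle.

How it is judged:
By the outcome, as a careful person would: the job done as asked, in the order asked, and still so for the second after the job is handed in, with the robot touching nothing.
It also fails if it takes over 64 s, if anything falls off the work surface, if the arm or the gripper's body presses on something with over 40 N, if the wrist force passes 120 N, or if a joint passes its speed limit or range.

## Working session

There is one attempt and no reset: what is moved stays moved. The work goes in short steps, Python scripts to look and compute and a shell command to move; the robot and the scene stay as the last step left them, time stands still between calls to the robot, and variables do not carry over. Pictures are saved under pics/ and viewed, about 8 in all and at most 12, crops included, and the job is handed in when it is done.

```bash
mkdir -p pics
python3 - <<'E'
from station import bot
import cv2, numpy as np
o=bot.get_obs(); print({k:np.round(v,3).tolist() for k,v in o.items()})
for c in ("top","side"):
    im=bot.read_camera(c); cv2.imwrite(f"pics/{c}0.png",im)
    p=bot.camera_params(c); print(c,{k:np.round(v,4).tolist() for k,v in p.items()})
    for n in ("lever_a_post","clamp_a_socket","clamp_a","red_flag","green_flag","holder"):
        print(n,[(np.round(d["xy"],1).tolist(),round(d["score"],2)) for d in bot.place_of(c,n)])
print(bot.camera_params("wrist"))
E
```

```text
{'t': 0.0, 'q': [1.168, 0.478, 0.022, 1.556, -0.011, 1.109, -0.083], 'joint_vel': [-0.0, 0.0, 0.002, 0.0, 0.0, 0.0, -0.001], 'joint_torque': [-0.0, -59.646, 1.608, -28.12, 0.013, 0.009, 0.0], 'eef_pos': [0.196, -0.645, 0.23], 'tool_rot': [0.104, -0.104, 0.7, -0.699], 'contact_force': [-0.011, 0.125, 0.081], 'torque': [0.012, 0.0, 0.017], 'gripper_width': 1.0}
top {'K': [[533.3533, 0.0, 318.3074], [0.0, 533.3533, 237.9005], [0.0, 0.0, 1.0]], 'R': [[0.006, -1.0, -0.0038], [-0.9846, -0.0052, -0.1745], [0.1744, 0.0048, -0.9847]], 't': [0.0213, 0.5989, 1.3234]}
lever_a_post [([318.6, 267.8], 0.46)]
clamp_a_socket [([322.2, 234.2], 0.55)]
clamp_a [([321.4, 251.5], 0.91), ([378.7, 252.9], 0.74), ([263.9, 249.3], 0.66)]
red_flag []
green_flag [([194.6, 285.4], 0.61), ([317.9, 254.9], 0.26)]
holder [([315.6, 269.2], 0.61)]
side {'K': [[441.3581, 0.0, 315.856], [0.0, 441.3581, 237.7471], [0.0, 0.0, 1.0]], 'R': [[-0.9143, -0.4046, -0.0193], [-0.2833, 0.6728, -0.6834], [0.2895, -0.6194, -0.7298]], 't': [0.5773, 0.2293, 0.8768]}
lever_a_post [([363.0, 245.9], 0.67), ([334.8, 294.8], 0.6), ([385.9, 203.4], 0.34)]
clamp_a_socket [([324.7, 250.5], 0.57)]
clamp_a [([307.0, 311.3], 0.79), ([361.7, 224.8], 0.77), ([338.4, 259.9], 0.7)]
red_flag [([336.7, 438.0], 0.52)]
green_flag [([316.8, 421.8], 0.58)]
holder [([324.7, 432.1], 0.83), ([335.2, 274.1], 0.34)]
{'K': array([[341.87467946,   0.        , 322.06769362],
       [  0.        , 341.87467946, 239.98771566],
       [  0.        ,   0.        ,   1.        ]]), 'hand_eye': array([[-6.32339775e-04,  9.52065566e-01,  3.05893377e-01,
        -7.85147729e-02],
       [ 9.95295076e-06, -3.05893432e-01,  9.52065758e-01,
        -1.42277764e-01],
       [ 9.99999800e-01,  6.05073589e-04,  1.83952722e-04,
         1.46244476e-04],
       [ 0.00000000e+00,  0.00000000e+00,  0.00000000e+00,
         1.00000000e+00]])}
```

View pics/top0.png

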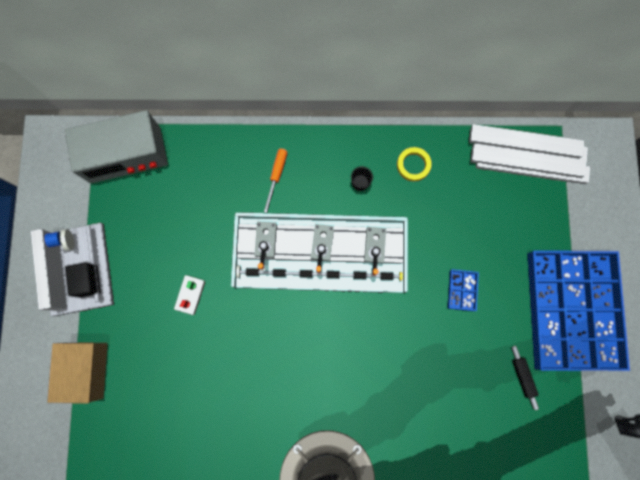

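View pics/side0.png

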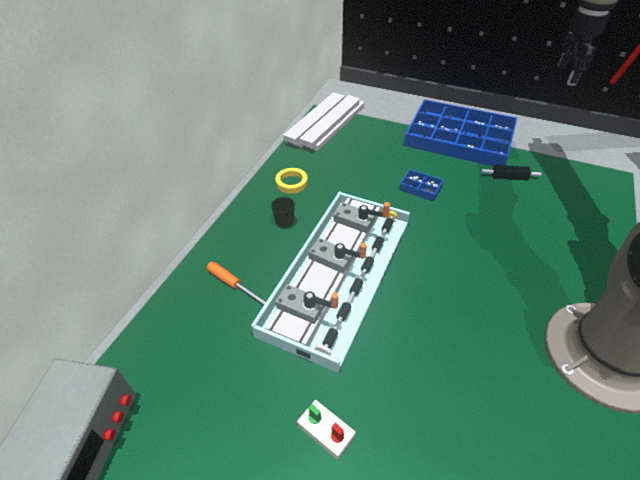

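The top view shows three clamps with hubs near (263,247), (322,250) and (375,252). Their orange posts are below them, on the robot side, near (261,268), (319,269) and (376,272). The holder is at (189,295), with green at (191,285) and red at (185,303). The side view shows the same layout. Clockwise moves the posts towards +y (image left).

```bash
cat > h.py <<'E'
from station import bot
import cv2, numpy as np
from scipy.spatial.transform import Rotation as Ro
def rot(o): 
    w,x,y,z=o["tool_rot"]; return Ro.from_quat([x,y,z,w]).as_matrix()
def ray(cam,px,o=None):
    p=bot.camera_params(cam); d=np.linalg.inv(p["K"])@[px[0],px[1],1]
    if cam=="wrist":
        H=p["hand_eye"]; R=rot(o); return R@H[:3,3]+np.array(o["eef_pos"]), R@H[:3,:3]@d
    return -p["R"].T@p["t"], p["R"].T@d
def at_z(cam,px,z,o=None):
    c,d=ray(cam,px,o); return c+d*(z-c[2])/d[2]
def proj(X,o):
    p=bot.camera_params("wrist");H=p["hand_eye"];x=H[:3,:3].T@(rot(o).T@(np.array(X)-o["eef_pos"])-H[:3,3]);u=p["K"]@x;return u[:2]/u[2]
def to(goal,o=None):
    o=o or bot.get_obs(); return np.round(rot(o).T@(np.array(goal)-o["eef_pos"]),4)
E
python3 - <<'E'
from h import *
o=bot.get_obs(); print("R",np.round(rot(o),3).tolist())
for n,z,P in (("post",.13,[(261,267),(319,268.5),(376,271)]),("hub",.105,[(263,247),(322,250),(375,252)]),("sock",.064,[(265,231),(323,234),(376,237)]),("red",.06,[(185,303)]),("green",.06,[(191,285)])):
    print(n,[np.round(at_z("top",p,z),3).tolist() for p in P])
for p in [(363,245.9),(334.8,294.8),(385.9,203.4)]: print("side post",np.round(at_z("side",p,.13),3))
E
```

```text
R [[-0.957, 0.0, 0.291], [-0.291, -0.0, -0.957], [-0.0, -1.0, 0.0]]
post [[0.513, 0.162, 0.13], [0.51, 0.022, 0.13], [0.505, -0.115, 0.13]]
hub [[0.566, 0.161, 0.105], [0.559, 0.015, 0.105], [0.555, -0.116, 0.105]]
sock [[0.614, 0.161, 0.064], [0.607, 0.013, 0.064], [0.6, -0.123, 0.064]]
red [[0.43, 0.359, 0.06]]
green [[0.475, 0.346, 0.06]]
side post [0.509 0.03  0.13 ]
side post [0.516 0.167 0.13 ]
side post [ 0.505 -0.112  0.13 ]
```

```bash
python3 -m crank '[{"linear":[-0.329,-0.05,-0.208],"dr":[0,17,0],"hand":-1},{"linear":[-0.329,-0.05,-0.208],"dr":[0,17,0],"hand":-1},{"linear":[-0.329,-0.05,-0.208],"dr":[0,17,0],"hand":-1},{"linear":[-0.329,-0.05,-0.208],"dr":[0,17,0],"hand":-1},{"linear":[-0.329,-0.05,-0.208],"dr":[0,17,0],"hand":-1},{"linear":[-0.329,-0.05,-0.208],"dr":[0,17,0],"hand":-1},{"linear":[-0.329,-0.05,-0.208],"dr":[0,17,0],"hand":-1},{"linear":[-0.329,-0.05,-0.208],"dr":[0,17,0],"hand":-1},{"linear":[-0.329,-0.05,-0.208],"dr":[0,17,0],"hand":-1},{"linear":[-0.329,-0.05,-0.208],"dr":[0,17,0],"hand":-1}]'; python3 -c "
from h import *
o=bot.get_obs();print(to([.45,.02,.28]),np.round(rot(o),3).tolist(),np.round(o['q'],2))"
```

```text
t: 1.53
eef_pos: [0.4552, -0.3455, 0.2825]
tool_rot: [0.003, -0.001, 0.708, -0.707]
contact_force: [1.4, 1.0, 0.4]
gripper_width: -0.002
[ 0.0032  0.003  -0.3656] [[-1.0, 0.003, 0.006], [-0.006, 0.001, -1.0], [-0.003, -1.0, -0.001]] [ 0.61  0.26 -0.08  1.74  0.02  1.13 -1.04]
```

```bash
python3 -m crank '[{"linear":[0.003,0.003,-0.366],"dr":[0,0,0],"hand":-1},{"linear":[0.003,0.003,-0.366],"dr":[0,0,0],"hand":-1},{"linear":[0.003,0.003,-0.366],"dr":[0,0,0],"hand":-1},{"linear":[0.003,0.003,-0.366],"dr":[0,0,0],"hand":-1},{"linear":[0.003,0.003,-0.366],"dr":[0,0,0],"hand":-1},{"linear":[0.003,0.003,-0.366],"dr":[0,0,0],"hand":-1},{"linear":[0.003,0.003,-0.366],"dr":[0,0,0],"hand":-1},{"linear":[0.003,0.003,-0.366],"dr":[0,0,0],"hand":-1},{"linear":[0.003,0.003,-0.366],"dr":[0,0,0],"hand":-1},{"linear":[0.003,0.003,-0.366],"dr":[0,0,0],"hand":-1}]'
python3 - <<'E'
from h import *
o=bot.get_obs(); im=bot.read_camera("wrist"); cv2.imwrite("pics/w0.png",im)
for n,z in (("lever_a_post",.13),("clamp_a_socket",.064),("clamp_a",.04)):
    print(n,[(np.round(d["xy"],1).tolist(),round(d["score"],2),np.round(at_z("wrist",d["xy"],z,o),4).tolist()) for d in bot.place_of("wrist",n)])
E
```

```text
t: 2.37
eef_pos: [0.448, 0.0221, 0.279]
tool_rot: [0.003, -0.002, 0.708, -0.706]
contact_force: [-0.9, 0.2, 0.1]
gripper_width: -0.001
lever_a_post [([321.8, 154.4], 0.92, [0.5076, 0.023, 0.13])]
clamp_a_socket [([332.7, 37.5], 0.59, [0.6083, 0.014, 0.064])]
clamp_a [([187.4, 82.0], 0.94, [0.5725, 0.1611, 0.04]), ([328.1, 93.4], 0.79, [0.563, 0.0173, 0.04]), ([458.3, 100.2], 0.61, [0.5577, -0.1175, 0.04])]
```

View pics/w0.png

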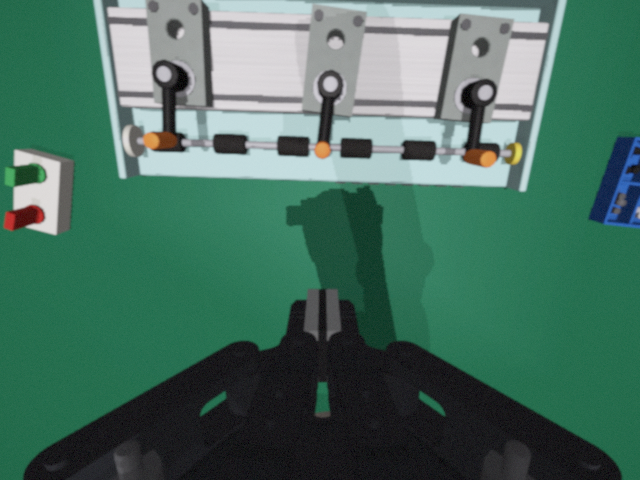

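The wrist view shows post tops at about (150,141), (322,150) and (488,159). Sockets are at (176,31), (336,39) and (480,47), and hubs at (167,74), (330,84) and (483,92). The holder is at the left edge.

Run:
```python
from h import *
o=bot.get_obs()
for n,z,P in (("post",.13,[(150,141),(321.8,150),(488,158.5)]),("hub",.108,[(167,74),(330,84),(483,92)]),("sock",.064,[(176.5,31),(336,39),(480.5,48)])):
    print(n,[np.round(at_z("wrist",p,z,o),4).tolist() for p in P])
print("tool shift to right post side", to([.506,-.155,.16],o))
```

```text
post [[0.5187, 0.1537, 0.13], [0.5112, 0.0134, 0.13], [0.504, -0.1244, 0.13]]
hub [[0.5715, 0.1419, 0.108], [0.5636, 0.0064, 0.108], [0.5571, -0.1226, 0.108]]
sock [[0.6136, 0.1462, 0.064], [0.6067, 0.0001, 0.064], [0.599, -0.1341, 0.064]]
tool shift to right post side [-0.0583  0.1184  0.1684]
```

Run:
```python
from h import *
o=bot.get_obs(); print(o["t"],o["eef_pos"],o["contact_force"]); im=bot.read_camera("wrist")
print([np.round(at_z("wrist",d["xy"],.13,o),4).tolist()+d["xy"].tolist() if hasattr(d["xy"],"tolist") else (np.round(at_z("wrist",d["xy"],.13,o),4).tolist(),d["xy"]) for d in bot.place_of("wrist","lever_a_post")])
print([np.round(at_z("wrist",d["xy"],.064,o),4).tolist() for d in bot.place_of("wrist","clamp_a_socket")])
print([np.round(at_z("wrist",d["xy"],.04,o),4).tolist() for d in bot.place_of("wrist","clamp_a")])
g=to([.506,-.155,.16]);print(g,bot.get_obs()["eef_pos"])
```

```text
2.5667 [0.4482472  0.01360079 0.27832296] [-0.02002533  0.50540042 -0.99716891]
[([0.5112, 0.0241, 0.13], [308.9, 150.1])]
[[0.606, 0.0135, 0.064], [0.4629, 0.3054, 0.064]]
[[0.5608, -0.118, 0.04], [0.5653, 0.0171, 0.04], [0.5722, 0.166, 0.04]]
[-0.0585  0.1183  0.1682] [0.44825569 0.01348739 0.27823762]
```

```bash
python3 -m crank '[{"linear":[-0.058,0.11,0.168],"dr":[0,0,0],"hand":-1},{"linear":[-0.058,0.11,0.168],"dr":[0,0,0],"hand":-1},{"linear":[-0.058,0.11,0.168],"dr":[0,0,0],"hand":-1},{"linear":[-0.058,0.11,0.168],"dr":[0,0,0],"hand":-1},{"linear":[-0.058,0.11,0.168],"dr":[0,0,0],"hand":-1},{"linear":[-0.058,0.11,0.168],"dr":[0,0,0],"hand":-1},{"linear":[-0.058,0.14,0.168],"dr":[0,0,0],"hand":-1},{"linear":[-0.058,0.17,0.168],"dr":[0,0,0],"hand":-1},{"linear":[-0.058,0.17,0.168],"dr":[0,0,0],"hand":-1},{"linear":[-0.058,0.17,0.168],"dr":[0,0,0],"hand":-1}]'
python3 - <<'E'
from h import *
o=bot.get_obs(); im=bot.read_camera("wrist"); cv2.imwrite("pics/w1.png",im)
print([(np.round(at_z("wrist",d["xy"],.13,o),4).tolist(),d["xy"],d["score"]) for d in bot.place_of("wrist","lever_a_post")])
o=bot.get_obs();print(o["eef_pos"],o["contact_force"],np.round(rot(o),3).tolist())
E
```

```text
t: 3.6
eef_pos: [0.5046, -0.1535, 0.1075]
tool_rot: [-0.002, -0.0, 0.707, -0.707]
contact_force: [-0.2, -0.1, 0.7]
gripper_width: 0.004
[]
[ 0.50681358 -0.15365264  0.1098024 ] [-4.95410615e-02 -1.79811647e-04  5.36801529e-01] [[-1.0, 0.002, -0.002], [0.002, -0.0, -1.0], [-0.002, -1.0, 0.0]]
```

View pics/w1.png

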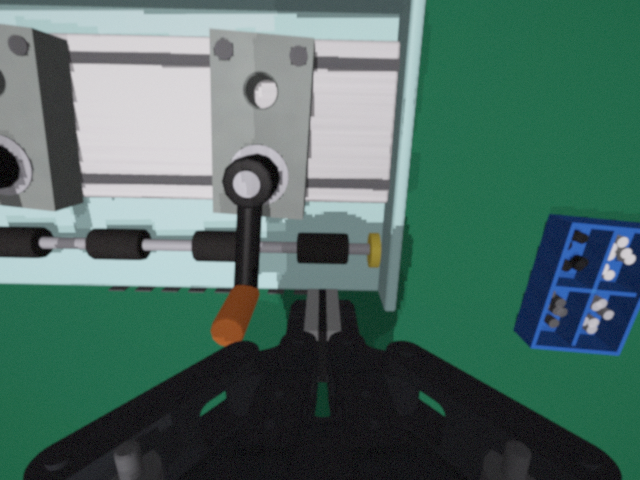

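The wrist view shows the right lever's post, with its top at (228,332), which works out to (0.506, -0.115). The shut fingers are beside it on its -y side at (322,310), clear of everything.

```bash
python3 -m crank '[{"linear":[0,-0.004,-0.004],"dr":[0,0,0],"hand":-1},{"linear":[0,-0.004,-0.008],"dr":[0,0,0],"hand":-1},{"linear":[0,-0.004,-0.011],"dr":[0,0,0],"hand":-1},{"linear":[0,-0.004,-0.013],"dr":[0,0,0],"hand":-1},{"linear":[0,-0.004,-0.014],"dr":[0,0,0],"hand":-1},{"linear":[0,-0.004,-0.014],"dr":[0,0,0],"hand":-1}]'
python3 -m crank '[{"linear":[0,0,-0.001],"dr":[0,0,0],"hand":-1},{"linear":[0,0,-0.002],"dr":[0,0,0],"hand":-1},{"linear":[0,0,-0.002],"dr":[0,0,0],"hand":-1}]'
```

```text
t: 4.2
eef_pos: [0.506, -0.139, 0.1125]
tool_rot: [0.0, -0.001, -0.707, 0.707]
contact_force: [-0.1, -1.2, -0.8]
gripper_width: -0.001
t: 4.45
eef_pos: [0.5059, -0.1372, 0.1122]
tool_rot: [-0.001, 0.001, 0.707, -0.707]
contact_force: [-0.3, -0.4, -0.4]
gripper_width: 0.001
```

```bash
python3 -m crank '[{"linear":[0,0,-0.001],"dr":[0,0,0],"hand":-1},{"linear":[0,0,-0.002],"dr":[0,0,0],"hand":-1},{"linear":[0,0,-0.002],"dr":[0,0,0],"hand":-1}]'
```

```text
t: 4.7
eef_pos: [0.5059, -0.1355, 0.1122]
tool_rot: [0.001, -0.001, -0.707, 0.707]
contact_force: [-0.3, -1.1, -0.5]
gripper_width: 0.001
```

```bash
python3 -m crank '[{"linear":[0,0,-0.001],"dr":[0,0,0],"hand":-1},{"linear":[0,0,-0.002],"dr":[0,0,0],"hand":-1},{"linear":[0,0,-0.002],"dr":[0,0,0],"hand":-1}]'; python3 -m crank '[{"linear":[0,0,-0.001],"dr":[0,0,0],"hand":-1},{"linear":[0,0,-0.002],"dr":[0,0,0],"hand":-1},{"linear":[0,0,-0.002],"dr":[0,0,0],"hand":-1}]'
```

```text
t: 4.95
eef_pos: [0.5059, -0.1351, 0.1123]
tool_rot: [0.001, -0.001, -0.706, 0.708]
contact_force: [0.9, -4.3, -1.1]
gripper_width: 0.0
t: 5.2
eef_pos: [0.5059, -0.1345, 0.1124]
tool_rot: [0.001, -0.002, -0.706, 0.708]
contact_force: [0.6, -9.4, -2.0]
gripper_width: 0.004
```

```bash
python3 -m crank '[{"linear":[0,0,-0.001],"dr":[0,0,0],"hand":-1},{"linear":[0,0,-0.002],"dr":[0,0,0],"hand":-1},{"linear":[0,0,-0.002],"dr":[0,0,0],"hand":-1}]'
```

```text
t: 5.45
eef_pos: [0.5058, -0.1328, 0.1124]
tool_rot: [0.001, -0.002, -0.706, 0.708]
contact_force: [0.8, -9.9, -2.0]
gripper_width: -0.003
```

```bash
python3 -m crank '[{"linear":[0,0,-0.001],"dr":[0,0,0],"hand":-1},{"linear":[0,0,-0.001],"dr":[0,0,0],"hand":-1}]'; python3 -m crank '[{"linear":[0,0,-0.001],"dr":[0,0,0],"hand":-1},{"linear":[0,0,-0.001],"dr":[0,0,0],"hand":-1}]'
```

```text
t: 5.62
eef_pos: [0.5058, -0.1318, 0.1123]
tool_rot: [0.002, -0.002, -0.706, 0.708]
contact_force: [0.7, -9.7, -1.9]
gripper_width: 0.002
t: 5.78
eef_pos: [0.5058, -0.1309, 0.1124]
tool_rot: [0.002, -0.002, -0.706, 0.708]
contact_force: [1.1, -9.1, -2.0]
gripper_width: -0.001
```

```bash
python3 -m crank '[{"linear":[0,0,-0.001],"dr":[0,0,0],"hand":-1},{"linear":[0,0,-0.001],"dr":[0,0,0],"hand":-1}]'
```

```text
t: 5.95
eef_pos: [0.5058, -0.1303, 0.1124]
tool_rot: [0.002, -0.002, -0.706, 0.709]
contact_force: [0.3, -10.7, -2.1]
gripper_width: 0.001
```

Right lever: it gave at about 9.5 N and came up hard after about 4.5 mm, so it is sound. On to the middle one.

```bash
python3 -m crank '[{"linear":[0,0,0.02],"dr":[0,0,0],"hand":-1},{"linear":[0,-0.03,0.02],"dr":[0,0,0],"hand":-1},{"linear":[0,-0.055,0.015],"dr":[0,0,0],"hand":-1},{"linear":[-0.005,-0.055,-0.025],"dr":[0,0,0],"hand":-1},{"linear":[-0.005,-0.055,-0.066],"dr":[0,0,0],"hand":-1},{"linear":[-0.005,-0.055,-0.105],"dr":[0,0,0],"hand":-1},{"linear":[-0.005,-0.05,-0.116],"dr":[0,0,0],"hand":-1},{"linear":[-0.005,-0.025,-0.116],"dr":[0,0,0],"hand":-1},{"linear":[-0.005,0,-0.116],"dr":[0,0,0],"hand":-1},{"linear":[-0.005,0,-0.116],"dr":[0,0,0],"hand":-1}]';  python3 -m crank '[{"linear":[0,0,0],"dr":[0,0,0],"hand":-1}]'
```

```text
t: 6.78
eef_pos: [0.5081, -0.0098, 0.1087]
tool_rot: [-0.003, -0.002, 0.707, -0.707]
contact_force: [-0.5, -0.5, -0.0]
gripper_width: 0.001
t: 6.87
eef_pos: [0.5101, -0.0102, 0.1116]
tool_rot: [-0.002, -0.001, 0.707, -0.707]
contact_force: [0.3, -0.9, -0.1]
gripper_width: 0.003
```

Contact is expected at y≈0.004, so I'll go to about -0.001 and then step.

```bash
python3 -m crank '[{"linear":[0,0,-0.003],"dr":[0,0,0],"hand":-1},{"linear":[0,0,-0.006],"dr":[0,0,0],"hand":-1},{"linear":[0,0,-0.009],"dr":[0,0,0],"hand":-1},{"linear":[0,0,-0.010],"dr":[0,0,0],"hand":-1},{"linear":[0,0,-0.010],"dr":[0,0,0],"hand":-1}]'; for i in 1; do :; done; python3 -m crank '[{"linear":[0,0,-0.001],"dr":[0,0,0],"hand":-1},{"linear":[0,0,-0.002],"dr":[0,0,0],"hand":-1},{"linear":[0,0,-0.002],"dr":[0,0,0],"hand":-1}]'; python3 -m crank '[{"linear":[0,0,-0.001],"dr":[0,0,0],"hand":-1},{"linear":[0,0,-0.002],"dr":[0,0,0],"hand":-1},{"linear":[0,0,-0.002],"dr":[0,0,0],"hand":-1}]'
```

```text
t: 7.28
eef_pos: [0.5116, 0.0001, 0.113]
tool_rot: [-0.0, 0.001, 0.707, -0.707]
contact_force: [0.1, -0.4, 0.3]
gripper_width: -0.001
t: 7.53
eef_pos: [0.5112, 0.0017, 0.1124]
tool_rot: [-0.001, 0.001, 0.707, -0.707]
contact_force: [-0.1, -0.2, -0.1]
gripper_width: -0.003
t: 7.78
eef_pos: [0.5111, 0.0032, 0.1123]
tool_rot: [0.001, -0.001, -0.707, 0.707]
contact_force: [0.4, -1.3, 1.3]
gripper_width: -0.001
```

```bash
python3 -m crank '[{"linear":[0,0,-0.001],"dr":[0,0,0],"hand":-1},{"linear":[0,0,-0.002],"dr":[0,0,0],"hand":-1},{"linear":[0,0,-0.002],"dr":[0,0,0],"hand":-1}]'
```

```text
t: 8.03
eef_pos: [0.5111, 0.0036, 0.1122]
tool_rot: [0.001, -0.001, -0.706, 0.708]
contact_force: [-0.1, -6.4, 0.6]
gripper_width: 0.003
```

```bash
python3 -m crank '[{"linear":[0,0,-0.001],"dr":[0,0,0],"hand":-1},{"linear":[0,0,-0.002],"dr":[0,0,0],"hand":-1},{"linear":[0,0,-0.002],"dr":[0,0,0],"hand":-1}]'; python3 -m crank '[{"linear":[0,0,-0.001],"dr":[0,0,0],"hand":-1},{"linear":[0,0,-0.0015],"dr":[0,0,0],"hand":-1},{"linear":[0,0,-0.0015],"dr":[0,0,0],"hand":-1}]'
```

```text
t: 8.28
eef_pos: [0.5111, 0.0051, 0.1123]
tool_rot: [0.002, -0.001, -0.706, 0.708]
contact_force: [0.2, -7.4, 1.0]
gripper_width: 0.001
t: 8.53
eef_pos: [0.5111, 0.0065, 0.1122]
tool_rot: [0.002, -0.001, -0.706, 0.708]
contact_force: [0.3, -6.7, 1.7]
gripper_width: -0.001
```

```bash
python3 -m crank '[{"linear":[0,0,-0.001],"dr":[0,0,0],"hand":-1},{"linear":[0,0,-0.001],"dr":[0,0,0],"hand":-1}]'
```

```text
t: 8.7
eef_pos: [0.5112, 0.0075, 0.1123]
tool_rot: [0.002, -0.001, -0.706, 0.708]
contact_force: [-0.2, -7.6, 0.6]
gripper_width: -0.001
```

```bash
python3 -m crank '[{"linear":[0,0,-0.001],"dr":[0,0,0],"hand":-1},{"linear":[0,0,-0.001],"dr":[0,0,0],"hand":-1}]'
```

```text
t: 8.87
eef_pos: [0.5112, 0.0081, 0.1122]
tool_rot: [0.002, -0.001, -0.706, 0.708]
contact_force: [0.3, -8.2, 0.2]
gripper_width: 0.002
```

The middle lever gave at about 7–8 N and is firming up after about 4.7 mm, so it is sound too. Next, the left one.

```bash
python3 -m crank '[{"linear":[0,0,0.02],"dr":[0,0,0],"hand":-1},{"linear":[0,-0.03,0.02],"dr":[0,0,0],"hand":-1},{"linear":[0,-0.055,0.015],"dr":[0,0,0],"hand":-1},{"linear":[-0.006,-0.055,-0.025],"dr":[0,0,0],"hand":-1},{"linear":[-0.006,-0.055,-0.066],"dr":[0,0,0],"hand":-1},{"linear":[-0.006,-0.055,-0.105],"dr":[0,0,0],"hand":-1},{"linear":[-0.006,-0.05,-0.119],"dr":[0,0,0],"hand":-1},{"linear":[-0.006,-0.025,-0.119],"dr":[0,0,0],"hand":-1},{"linear":[-0.006,0,-0.119],"dr":[0,0,0],"hand":-1},{"linear":[-0.006,0,-0.119],"dr":[0,0,0],"hand":-1}]';  python3 -m crank '[{"linear":[0,0,-0.002],"dr":[0,0,0],"hand":-1},{"linear":[0,0,-0.004],"dr":[0,0,0],"hand":-1},{"linear":[0,0,-0.006],"dr":[0,0,0],"hand":-1},{"linear":[0,0,-0.007],"dr":[0,0,0],"hand":-1},{"linear":[0,0,-0.007],"dr":[0,0,0],"hand":-1}]'; python3 -m crank '[{"linear":[0,0,-0.001],"dr":[0,0,0],"hand":-1},{"linear":[0,0,-0.002],"dr":[0,0,0],"hand":-1},{"linear":[0,0,-0.002],"dr":[0,0,0],"hand":-1}]'; python3 -m crank '[{"linear":[0,0,-0.001],"dr":[0,0,0],"hand":-1},{"linear":[0,0,-0.002],"dr":[0,0,0],"hand":-1},{"linear":[0,0,-0.002],"dr":[0,0,0],"hand":-1}]'
```

```text
t: 9.7
eef_pos: [0.5143, 0.13, 0.1085]
tool_rot: [0.003, 0.002, -0.707, 0.708]
contact_force: [-1.3, -0.4, -0.6]
gripper_width: 0.002
t: 10.12
eef_pos: [0.5181, 0.1376, 0.1134]
tool_rot: [0.0, 0.001, 0.707, -0.707]
contact_force: [0.5, 0.8, 1.1]
gripper_width: 0.001
t: 10.37
eef_pos: [0.5175, 0.1393, 0.1125]
tool_rot: [-0.001, 0.001, 0.707, -0.707]
contact_force: [0.3, -0.6, -0.1]
gripper_width: -0.001
t: 10.62
eef_pos: [0.5174, 0.1413, 0.1123]
tool_rot: [-0.001, 0.001, 0.707, -0.707]
contact_force: [-0.2, -1.4, 0.2]
gripper_width: -0.002
```

```bash
python3 -m crank '[{"linear":[0,0,-0.001],"dr":[0,0,0],"hand":-1},{"linear":[0,0,-0.002],"dr":[0,0,0],"hand":-1},{"linear":[0,0,-0.002],"dr":[0,0,0],"hand":-1}]'
```

```text
t: 10.87
eef_pos: [0.5174, 0.1434, 0.1123]
tool_rot: [-0.001, 0.001, 0.707, -0.707]
contact_force: [-1.0, -0.7, -0.7]
gripper_width: -0.001
```

```bash
python3 -m crank '[{"linear":[0,0,-0.001],"dr":[0,0,0],"hand":-1},{"linear":[0,0,-0.002],"dr":[0,0,0],"hand":-1},{"linear":[0,0,-0.002],"dr":[0,0,0],"hand":-1}]'; python3 -m crank '[{"linear":[0,0,-0.001],"dr":[0,0,0],"hand":-1},{"linear":[0,0,-0.002],"dr":[0,0,0],"hand":-1},{"linear":[0,0,-0.002],"dr":[0,0,0],"hand":-1}]'
```

```text
t: 11.12
eef_pos: [0.5174, 0.1449, 0.1122]
tool_rot: [0.001, -0.001, -0.707, 0.707]
contact_force: [-0.2, -1.6, 0.5]
gripper_width: -0.003
t: 11.37
eef_pos: [0.5173, 0.1471, 0.1123]
tool_rot: [0.001, -0.001, -0.707, 0.707]
contact_force: [-0.4, -1.1, -0.3]
gripper_width: 0.001
```

```bash
python3 -m crank '[{"linear":[0,0,-0.001],"dr":[0,0,0],"hand":-1},{"linear":[0,0,-0.002],"dr":[0,0,0],"hand":-1},{"linear":[0,0,-0.002],"dr":[0,0,0],"hand":-1}]'
python3 - <<'E'
from h import *
cv2.imwrite("pics/w2.png",bot.read_camera("wrist"))
print(bot.get_obs()["eef_pos"],bot.get_obs()["contact_force"])
E
```

```text
t: 11.62
eef_pos: [0.5174, 0.1493, 0.1123]
tool_rot: [-0.001, 0.001, 0.707, -0.707]
contact_force: [-0.8, -0.8, -0.3]
gripper_width: 0.002
[0.51737225 0.14931301 0.11226599] [-0.80450879 -0.75033453  0.80781331]
```

View pics/w2.png

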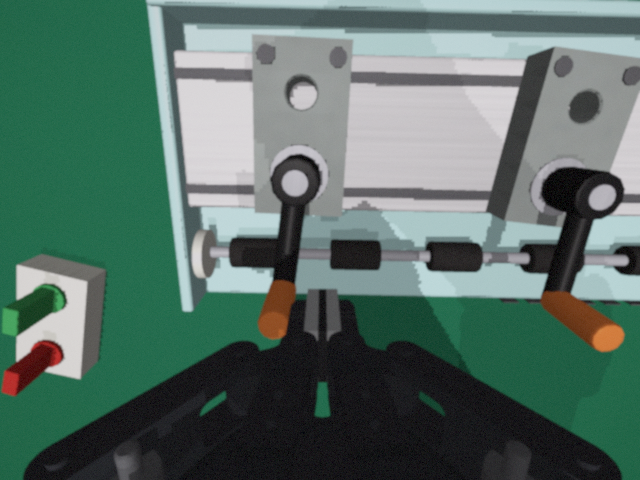

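In the wrist view, the left lever's post at about (278,305) is touching the left finger, and its arm has already been swung left of its block's axis with about 1 N. That makes it the loose one. The holder shows on the left: green (10,318), red (10,380). Swinging on to about 21°.

```bash
python3 -m crank '[{"linear":[0,0,-0.002],"dr":[0,0,0],"hand":-1},{"linear":[0,0,-0.004],"dr":[0,0,0],"hand":-1},{"linear":[0,0,-0.006],"dr":[0,0,0],"hand":-1},{"linear":[0,0,-0.008],"dr":[0,0,0],"hand":-1},{"linear":[0,0,-0.010],"dr":[0,0,0],"hand":-1},{"linear":[0,0,-0.012],"dr":[0,0,0],"hand":-1},{"linear":[0,0,-0.0135],"dr":[0,0,0],"hand":-1},{"linear":[0,0,-0.0135],"dr":[0,0,0],"hand":-1}]'
```

```text
t: 12.33
eef_pos: [0.5178, 0.1631, 0.1124]
tool_rot: [-0.0, 0.001, 0.707, -0.707]
contact_force: [0.9, -1.7, 0.2]
gripper_width: -0.0
```

```bash
python3 -m crank '[{"linear":[0,0,0.015],"dr":[0,0,0],"hand":-1},{"linear":[0,-0.03,0.017],"dr":[0,0,0],"hand":-1},{"linear":[0,-0.07,0.017],"dr":[0,0,0],"hand":-1},{"linear":[0,-0.1,0.017],"dr":[0,0,0],"hand":-1},{"linear":[0.088,-0.138,-0.187],"dr":[0,0,0],"hand":-1},{"linear":[0.088,-0.138,-0.187],"dr":[0,0,0],"hand":-1},{"linear":[0.088,-0.138,-0.187],"dr":[0,0,0],"hand":-1},{"linear":[0.088,-0.138,-0.187],"dr":[0,0,0],"hand":-1},{"linear":[0.088,-0.138,-0.187],"dr":[0,0,0],"hand":-1},{"linear":[0.088,-0.138,-0.187],"dr":[0,0,0],"hand":-1}]';python3 -m crank '[{"linear":[0,0,0],"dr":[0,0,0],"hand":-1},{"linear":[0,0,0],"dr":[0,0,0],"hand":-1},{"linear":[0,0,0],"dr":[0,0,0],"hand":-1}]'
python3 - <<'E'
from h import *
o=bot.get_obs(); im=bot.read_camera("wrist"); cv2.imwrite("pics/w3.png",im)
print(o["eef_pos"],np.round(rot(o),3).tolist())
for n,z in (("red_flag",.006),("green_flag",.006),("holder",0),("lever_a_post",.13),("clamp_a_socket",.064)):
    print(n,[(np.round(d["xy"],1).tolist(),round(d["score"],2),np.round(at_z("wrist",d["xy"],z,o),4).tolist()) for d in bot.place_of("wrist",n)])
E
```

```text
t: 13.17
eef_pos: [0.4256, 0.3566, 0.2519]
tool_rot: [0.002, -0.002, 0.709, -0.705]
contact_force: [0.5, 0.3, 0.2]
gripper_width: -0.0
t: 13.42
eef_pos: [0.4301, 0.3488, 0.2499]
tool_rot: [0.001, -0.001, -0.707, 0.707]
contact_force: [-0.5, -0.8, -0.3]
gripper_width: -0.004
[0.43007206 0.34875895 0.24990307] [[-1.0, -0.0, -0.003], [0.003, -0.001, -1.0], [0.0, -1.0, 0.001]]
red_flag [([307.6, 201.8], 0.66, [0.4304, 0.3649, 0.006])]
green_flag [([321.9, 161.7], 0.94, [0.4753, 0.3485, 0.006])]
holder [([313.6, 182.4], 0.68, [0.4517, 0.358, 0.0])]
lever_a_post []
clamp_a_socket []
```

View pics/w3.png

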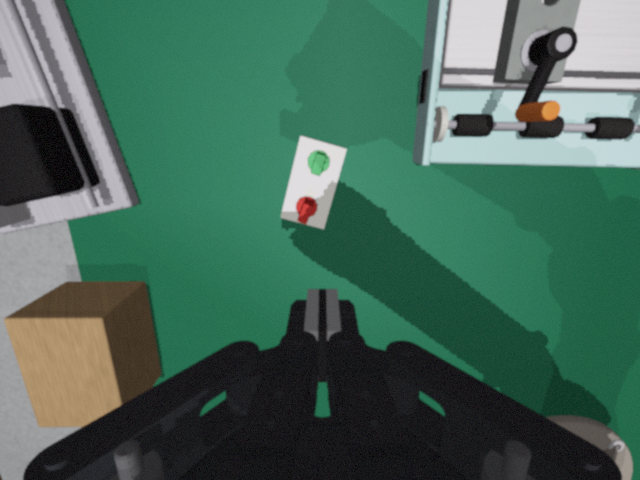

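The lever at (540,90) is clearly swung over. The holder is at (314,182), turned about -15°, with red (307,205) nearest the robot and green at (318,160). I'll crop in to see which way the red tab faces.

Run:
```python
import cv2,numpy as np
im=cv2.imread("pics/w3.png")[125:240,265:365]; cv2.imwrite("pics/w3c.png",cv2.resize(im,None,fx=5,fy=5,interpolation=cv2.INTER_CUBIC))
```

```text
(no output)
```

View pics/w3c.png

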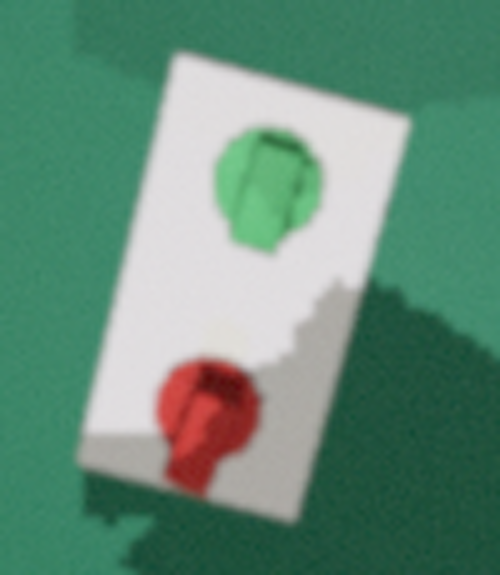

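The crop shows the red collar centred at about (306.5,206.5) in the full picture. Its tab runs roughly along the holder's long axis, about -20°.

Run:
```python
from h import *
o=bot.get_obs(); print(o["eef_pos"])
for p,z in (((306.6,206.2),.027),((318.7,161.2),.027)): print(np.round(at_z("wrist",p,z,o),4))
# holder corners
for p in ((300.3,135.7),(347,149),(281,217.5),(324,229)): print(np.round(at_z("wrist",p,.024,o),4))
g=at_z("wrist",(306.6,206.2),.027,o); print(to([g[0],g[1],.12]))
```

```text
[0.43035953 0.34884196 0.25017332]
[0.4301 0.3654 0.027 ]
[0.478 0.352 0.027]
[0.5035 0.3708 0.024 ]
[0.4901 0.3224 0.024 ]
[0.4168 0.3942 0.024 ]
[0.4034 0.3465 0.024 ]
[ 0.0003  0.1302 -0.0167]
```

```bash
python3 -m crank '[{"linear":[0,0.13,-0.0165],"dr":[0,18,0],"hand":-0.2},{"linear":[0,0.13,-0.0165],"dr":[0,18,0],"hand":-0.2},{"linear":[0,0.13,-0.0165],"dr":[0,18,0],"hand":-0.2},{"linear":[0,0.13,-0.0165],"dr":[0,18,0],"hand":-0.2},{"linear":[0,0.13,-0.0165],"dr":[0,18,0],"hand":-0.2},{"linear":[0,0.13,-0.0165],"dr":[0,18,0],"hand":-0.2},{"linear":[0,0.13,-0.0165],"dr":[0,18,0],"hand":-0.2},{"linear":[0,0.13,-0.0165],"dr":[0,18,0],"hand":-0.2}]'
python3 - <<'E'
from h import *
o=bot.get_obs(); im=bot.read_camera("wrist"); cv2.imwrite("pics/w4.png",im)
print(o["eef_pos"],np.round(rot(o),3).tolist(),o["gripper_width"])
E
```

```text
t: 14.38
eef_pos: [0.4314, 0.3672, 0.123]
tool_rot: [-0.11, 0.112, 0.7, -0.697]
contact_force: [0.1, 0.2, -0.1]
gripper_width: 0.401
[0.43137437 0.36720199 0.12296181] [[-0.951, 0.003, -0.311], [0.311, 0.003, -0.951], [-0.002, -1.0, -0.004]] 0.40092849526969093
```

View pics/w4.png

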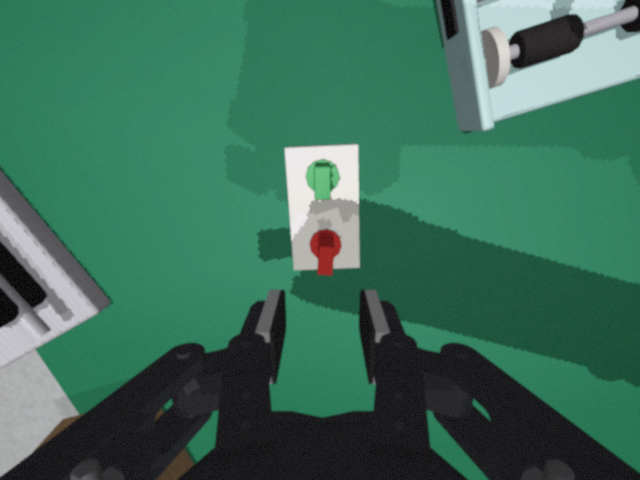

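The red tab lies in line with the image column: collar (325,244), tab down to (325,275), between the two fingers. The yaw is right.

Run:
```python
from h import *
o=dict(bot.get_obs()); n=to([0,0,0],o)
o0={"eef_pos":[0.43137437,0.36720199,0.12296181],"tool_rot":[-0.11,0.112,0.7,-0.697]}
g=at_z("wrist",(325,244),.027,o0);print(g,o["eef_pos"]);print(to([g[0],g[1],.034],o))
```

```text
[0.42999866 0.36576853 0.027     ] [0.43117137 0.36696787 0.12264712]
[0.0009 0.0886 0.0018]
```

```bash
python3 -m crank '[{"linear":[0.001,0.035,0.0018],"dr":[0,0,0],"hand":-0.2},{"linear":[0.001,0.065,0.0018],"dr":[0,0,0],"hand":-0.2},{"linear":[0.001,0.08,0.0018],"dr":[0,0,0],"hand":-0.2},{"linear":[0.001,0.087,0.0018],"dr":[0,0,0],"hand":-0.2},{"linear":[0.001,0.087,0.0018],"dr":[0,0,0],"hand":-0.2},{"linear":[0.001,0.087,0.0018],"dr":[0,0,0],"hand":-0.2},{"linear":[0.001,0.087,0.0018],"dr":[0,0,0],"hand":-1},{"linear":[0.001,0.087,0.0018],"dr":[0,0,0],"hand":-1},{"linear":[0.001,0.087,0.0018],"dr":[0,0,0],"hand":-1},{"linear":[0.001,0.087,0.0018],"dr":[0,0,0],"hand":-1}]' 40; python3 -m crank '[{"linear":[0,0,0],"dr":[0,0,0],"hand":-1},{"linear":[0,0,0],"dr":[0,0,0],"hand":-1},{"linear":[0,0,0],"dr":[0,0,0],"hand":-1}]'
```

```text
t: 15.27
eef_pos: [0.4293, 0.3657, 0.0349]
tool_rot: [-0.111, 0.112, 0.699, -0.698]
contact_force: [-1.2, -1.4, 7.4]
gripper_width: 0.105
t: 15.52
eef_pos: [0.4293, 0.3657, 0.0349]
tool_rot: [-0.111, 0.112, 0.699, -0.698]
contact_force: [-0.6, 0.5, 6.5]
gripper_width: 0.108
```

```bash
python3 -m crank '[{"linear":[0,-0.02,0],"dr":[0,0,0],"hand":-1},{"linear":[0,-0.05,0],"dr":[0,0,0],"hand":-1},{"linear":[0,-0.09,0],"dr":[0,0,0],"hand":-1},{"linear":[0,-0.13,0],"dr":[0,0,0],"hand":-1},{"linear":[0,-0.15,0],"dr":[0,0,0],"hand":-1},{"linear":[0,-0.15,0],"dr":[0,0,0],"hand":-1},{"linear":[0,-0.15,0],"dr":[0,0,0],"hand":-1}]'
python3 - <<'E'
from h import *
im=cv2.imread("pics/w2.png"); g=cv2.cvtColor(im,cv2.COLOR_BGR2GRAY)[60:130,265:340]
cv2.imwrite("pics/s.png",cv2.resize(g,None,fx=8,fy=8,interpolation=cv2.INTER_CUBIC))
o2={"eef_pos":[.51737,.14931,.11227],"tool_rot":[-.001,.001,.707,-.707]}
s=at_z("wrist",(302,93),.064,o2); print("sock",s)
o=bot.get_obs(); print(o["eef_pos"],o["gripper_width"],o["contact_force"],to([s[0],s[1],.16],o),np.round(rot(o),3).tolist())
im=bot.read_camera("wrist"); cv2.imwrite("pics/w5.png",im); print([d["score"] for d in bot.search_frame("wrist","red_flag")])
E
```

```text
t: 16.1
eef_pos: [0.4291, 0.3653, 0.185]
tool_rot: [-0.111, 0.112, 0.699, -0.697]
contact_force: [0.6, -0.0, -1.3]
gripper_width: 0.108
sock [0.61414985 0.15934431 0.064     ]
[0.42908076 0.36531301 0.18500104] 0.10800142059094692 [ 0.59631147 -0.0412214  -1.30234288] [-0.2399  0.0251  0.1382] [[-0.95, 0.003, -0.311], [0.311, 0.002, -0.95], [-0.002, -1.0, -0.003]]
[0.81]
```

View pics/s.png

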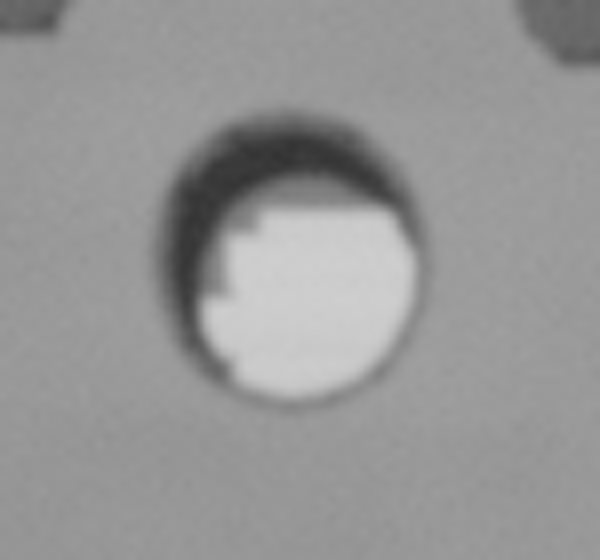

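```bash
python3 -m crank '[{"linear":[-0.24,0,0.138],"dr":[0,-14,0],"hand":-1},{"linear":[-0.24,0,0.138],"dr":[0,-14,0],"hand":-1},{"linear":[-0.24,0,0.138],"dr":[0,-14,0],"hand":-1},{"linear":[-0.24,0,0.138],"dr":[0,-14,0],"hand":-1},{"linear":[-0.24,0,0.138],"dr":[0,-14,0],"hand":-1},{"linear":[-0.24,0,0.138],"dr":[0,-14,0],"hand":-1},{"linear":[-0.24,0,0.138],"dr":[0,-14,0],"hand":-1},{"linear":[-0.24,0.02,0.138],"dr":[0,-14,0],"hand":-1},{"linear":[-0.24,0.04,0.138],"dr":[0,-14,0],"hand":-1},{"linear":[-0.24,0.04,0.138],"dr":[0,-14,0],"hand":-1}]'; python3 -m crank '[{"linear":[0,0.02,0],"dr":[0,0,0],"hand":-1},{"linear":[0,0.02,0],"dr":[0,0,0],"hand":-1},{"linear":[0,0.02,0],"dr":[0,0,0],"hand":-1},{"linear":[0,0.02,0],"dr":[0,0,0],"hand":-1}]'
python3 - <<'E'
from h import *
o=bot.get_obs(); im=bot.read_camera("wrist")
print(o["eef_pos"],np.round(rot(o),3).tolist(),to([.6145,.1595,.11],o))
print("proj mouth",proj([.6145,.1595,.064],o))
cv2.imwrite("pics/w6.png",im)
E
```

```text
t: 17.03
eef_pos: [0.6103, 0.157, 0.1373]
tool_rot: [0.029, -0.022, -0.705, 0.708]
contact_force: [-1.8, 0.1, -1.1]
gripper_width: 0.109
t: 17.37
eef_pos: [0.6135, 0.1596, 0.1239]
tool_rot: [-0.025, 0.025, 0.707, -0.707]
contact_force: [-0.4, 0.6, 0.2]
gripper_width: 0.108
[0.6135197  0.15957718 0.12387209] [[-0.997, -0.0, -0.071], [0.071, 0.0, -0.997], [0.0, -1.0, -0.0]] [-0.001   0.0139  0.    ]
proj mouth [321.88521989 258.98543986]
```

View pics/w6.png

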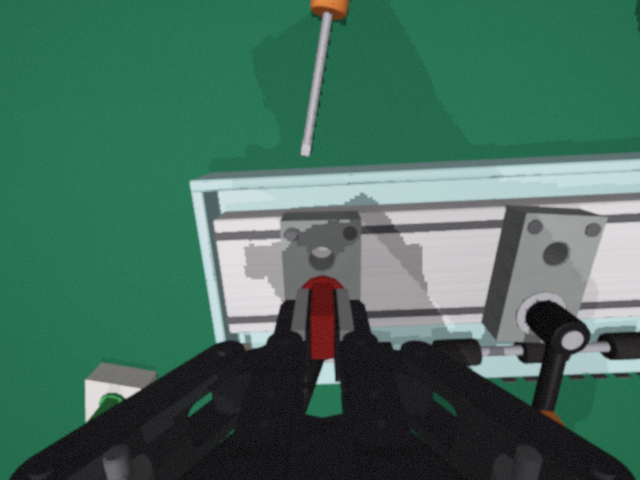

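The view shows the flag upright between the pads (collar at (322,285)). The socket mouth is at (321,257), about 1 mm from the predicted position. Now inserting.

```bash
python3 -m crank '[{"linear":[-0.0015,0.01,0],"dr":[0,0,0],"hand":-1},{"linear":[-0.0015,0.02,0],"dr":[0,0,0],"hand":-1},{"linear":[-0.0015,0.027,0],"dr":[0,0,0],"hand":-1},{"linear":[-0.0015,0.032,0],"dr":[0,0,0],"hand":-1},{"linear":[-0.0015,0.036,0],"dr":[0,0,0],"hand":-1},{"linear":[-0.0015,0.036,0],"dr":[0,0,0],"hand":-1}]'; python3 -m crank '[{"linear":[0,0.003,0],"dr":[0,0,0],"hand":-1},{"linear":[0,0.006,0],"dr":[0,0,0],"hand":-1},{"linear":[0,0.009,0],"dr":[0,0,0],"hand":-1},{"linear":[0,0.011,0],"dr":[0,0,0],"hand":-1},{"linear":[0,0.011,0],"dr":[0,0,0],"hand":-1}]'
```

```text
t: 17.92
eef_pos: [0.6144, 0.1587, 0.086]
tool_rot: [0.026, -0.025, -0.706, 0.707]
contact_force: [-0.6, -0.8, 0.6]
gripper_width: 0.108
t: 18.33
eef_pos: [0.6148, 0.1589, 0.0758]
tool_rot: [0.026, -0.025, -0.707, 0.707]
contact_force: [-0.1, 0.6, 0.0]
gripper_width: 0.105
```

```bash
python3 -m crank '[{"linear":[0,0.001,0],"dr":[0,0,0],"hand":-1},{"linear":[0,0.002,0],"dr":[0,0,0],"hand":-1},{"linear":[0,0.002,0],"dr":[0,0,0],"hand":-1}]'
```

```text
t: 18.58
eef_pos: [0.6153, 0.159, 0.0749]
tool_rot: [0.025, -0.026, -0.707, 0.707]
contact_force: [-2.0, -0.4, 2.8]
gripper_width: 0.108
```

The collar is seated. Releasing and retreating straight up.

```bash
python3 -m crank '[{"linear":[0,0,0],"dr":[0,0,0],"hand":-0.4},{"linear":[0,0,0],"dr":[0,0,0],"hand":-0.4},{"linear":[0,0,0],"dr":[0,0,0],"hand":-0.4},{"linear":[0,0,0],"dr":[0,0,0],"hand":-0.4},{"linear":[0,-0.015,0],"dr":[0,0,0],"hand":-0.4},{"linear":[0,-0.04,0],"dr":[0,0,0],"hand":-0.4},{"linear":[0,-0.08,0],"dr":[0,0,0],"hand":-0.4},{"linear":[0,-0.12,0],"dr":[0,0,0],"hand":-0.4},{"linear":[0.06,-0.15,0],"dr":[0,0,0],"hand":-0.4},{"linear":[0.1,-0.17,0],"dr":[0,0,0],"hand":-0.4}]'; python3 -m crank '[{"linear":[0.04,0,0],"dr":[0,0,0],"hand":-0.4},{"linear":[0.04,0,0],"dr":[0,0,0],"hand":-0.4},{"linear":[0.04,0,0],"dr":[0,0,0],"hand":-0.4},{"linear":[0.04,0,0],"dr":[0,0,0],"hand":-0.4}]'
python3 - <<'E'
from h import *
o=bot.get_obs(); im=bot.read_camera("wrist"); cv2.imwrite("pics/w7.png",im); print(o["eef_pos"])
for n,z in (("red_flag",.046),("green_flag",.006),("lever_a_post",.13)): print(n,[(d["xy"],round(d["score"],2),np.round(at_z("wrist",d["xy"],z,o),4)) for d in bot.place_of("wrist",n)])
E
```

```text
t: 19.42
eef_pos: [0.5419, 0.1644, 0.2337]
tool_rot: [-0.025, 0.027, 0.707, -0.706]
contact_force: [-0.5, 1.1, -0.0]
gripper_width: 0.3
t: 19.75
eef_pos: [0.5013, 0.1671, 0.2318]
tool_rot: [-0.025, 0.026, 0.707, -0.707]
contact_force: [-0.4, 0.6, 0.4]
gripper_width: 0.297
[0.50130306 0.16705665 0.23183762]
red_flag [([323.1, 86.9], 0.96, array([0.616 , 0.1579, 0.046 ]))]
green_flag [([158.8, 239.4], 0.83, array([0.4757, 0.3538, 0.006 ])), ([161.7, 256.8], 0.29, array([0.4548, 0.355 , 0.006 ]))]
lever_a_post [([509.9, 214.0], 0.64, array([0.5117, 0.0283, 0.13  ]))]
```

View pics/w7.png

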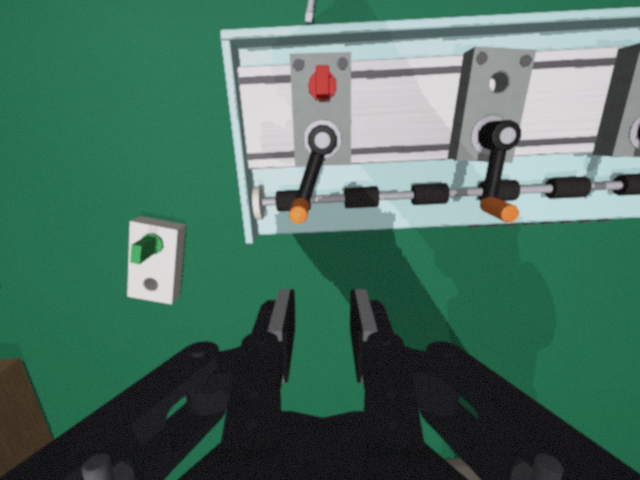

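The flag's collar sits flat on the left block at (322,85), and green is still in the holder at (150,245). The left lever is swung with its post at (299,214). I'll check its angle before handing in.

Run:
```python
from h import *
o=bot.get_obs()
p=at_z("wrist",(299,213),.13,o); s=np.array([.6148,.159]); print(p,o["eef_pos"])
for yaw in (-4,-6):   # pivot = socket - 42 mm along block x
    u=np.array([np.cos(np.radians(yaw)),np.sin(np.radians(yaw))]); pv=s-.042*u; d=p[:2]-pv
    print(yaw,np.linalg.norm(d), np.degrees(np.arctan2(-u[0]*d[1]+u[1]*d[0], -u@d))*-1)
```

```text
[0.52397991 0.18217817 0.13      ] [0.50185221 0.1670163  0.23121643]
-4 0.0529471347958067 18.48408406104182
-6 0.05252530283659992 14.958635730917509
```

```bash
python3 -c "
from station import bot
print(bot.hand_in())"
```

```text
the job is handed in; nothing more can be done
None
```

The left clamp (largest y) is the loose one. The red flag stands home in its socket, and I handed the job in at about 20 s.

- **Right lever (y ≈ -0.12):** it gave at about 9.5 N and was just firming up (10.7 N) after about 4.5–5 mm, where I stopped. It is sound.
- **Middle lever (y ≈ 0.02):** it gave at about 7–8 N, slightly under the stated 8–10 N, and was just firming up (8.2 N) after about 4.5–5 mm, where I stopped. It is also sound.
- **Left lever (y ≈ 0.16):** it turned with only 1–2 N. From the push travel of about 20 mm I put the swing near 21°.
- **Red flag:** it went into the left clamp's socket without resistance until the collar met the block. The last picture shows it upright and seated, with the gripper clear.
- **Bystanders:** the green flag is still in the holder. The arm went nowhere near the cup or the screwdriver.

**Checks that disagreed:** the picture-based angle for the left lever came out at about 15–20°, depending on the assumed direction of the block, with about 20° for the direction I judged best. I did not push the lever again after placing the flag.

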